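# Tap the stuck clamp bar free and demold the resin lid

### The arm

A 6-joint arm with a two-finger parallel gripper is mounted at the origin on the work surface. World frame = base frame: x ahead of the robot, y to its left, z up, the work surface at z = 0. Lengths are in m, angles in rad, forces in N, time in s.
With the tool pointing down it reaches from about 0.25 to 0.775 m from the base axis. Payload 4 kg.
Tool frame: the origin (TCP) lies at the centre of the arm's flange, where the gripper is bolted on; the fingertips stand 199 mm ahead of it and the grasp point (between the pads) lies 180 mm ahead of it (robot.tcp_to_tips is the distance from the TCP to the fingertips, in m); z points along the fingers, y is the line along which they close (so a half turn about z gives the same grasp; the last joint's range is limited). The gripper opens to 94 mm and grips with 3 to 60 N. Pads are 16 mm wide; open, the fingers measure 119 mm over their backs; the gripper's body (75 mm by 177 mm) begins 78 mm behind the grasp point.
Start: joints at [1.239, 0.087, 1.371, -0, 1.684, -0.103], TCP at [0.125, 0.536, 0.405] pointing down, gripper open.
Joint ranges: [-3.1, 3.1], [-0.76, 2.03], [0.27, 2.55], [-1.08, 4.22], [0.17, 2.65], [-2.57, 2.57]. Speed limits (rad/s): [2.79, 2.79, 3.14, 3.14, 3.14, 3.14].

### API

Orientations are given as [roll, pitch, yaw] about the fixed x, y, z axes, in that order (R = Rz(yaw) Ry(pitch) Rx(roll)).
In Python, from bench import telemetry, snapshot, ticket, robot gives the robot as it stands.
- The arm moves only by the tool apply_moves, never from a script. Its argument "moves" is a list that holds one entry, the list of rows, each a list of 5 numbers: the shift along the tool's x, y, z in units of 50 mm (1.0 is 50 mm), then the turn about the tool's z in units of 10 degrees (1.0 is 10 degrees), then the closure, from 0 (fully open) to 1 (shut). A call has 1 to 10 rows; each row is the pose to reach, as a shift and turn from the pose commanded when the call began, along the tool's axes at that moment; what a row does not reach only later rows make up. A row lasts 1/8 s, in which the tool goes at most 62.5 mm and 10.7 degrees, less where a joint would pass 70% of its speed; a pose out of reach is approached as far as the arm can. A call with a gripper value outside its range is refused whole. The fingers move at their own pace and stop on an object; the grip force is fixed at half the most. Time passes only in rows, so rows that repeat a pose let the fingers close. It gives the time, the measured TCP pose, the force, the opening and the grip force at its end, in the units of the state.
- telemetry.get_obs(): the state, without advancing time (a new reading comes with each control period).
- snapshot(name): name is "side" or "top" or "wrist"; returns a dict with "image" (480x640x3 uint8, red, green, blue), "fovy" (degrees; the focal length in pixels is half the picture's height over the tangent of half this angle, whatever the lens; pixels are square), "cx", "cy" (the principal point, pixels), "D" ([k1, k2, p1, p2, k3] as OpenCV has them; the pictures are not rectified), "R" (3x3) and "t" (3): a world point X has camera coordinates R X + t. Camera axes: x right, y down, z forward; pixel columns grow to the right and rows downward; lengths in m; the calibration is good to about 2 mm. A picture is of the moment at which its call begins. There is no depth.
- ticket.close_job(): hands the job in; it is judged then, once.
The state is a dict: "time": time; "joint_positions": joint angles; "qvel": joint speeds; "joint_torque": joint torques, N m; "tool_pos": TCP position; "ee_rot": TCP orientation; "wrist_force": force on the tool from outside, world axes, zero at the start; "wrist_torque": the same for the moment, N m; "width": finger opening in m; "finger_force": force on a finger pad.
Only numpy, scipy, OpenCV 4.12 (cv2) and the standard library are available. Lean on these libraries where they do the work, as an engineer would, in place of code of your own. Each camera call takes 0.05 s, during which the arm holds its last target. There are 200 camera calls.

### The job

A cast resin lid is trapped in its blue mold under a stuck steel clamp bar. Take the wooden mallet and free the bar with light taps on its two end blocks in turn, left and right, driving it away from the lid's knob and never letting one end get more than 20 mm ahead of the other, until the bar is clear of the lid all along; touch the bar with nothing but the mallet. Then stand the mallet back upright on its small black rubber pad, lift the lid out by its knob and lay it, knob up and without dropping it, fully on the larger cork board, leaving the bottle, jar and cup alone.

Things in the scene. Friction and masses are not known exactly. Their poses are not given: they have to be found in the camera images.
- mold: fixed light-blue casting mold, a block 166 x 136 x 20 mm with an 8 mm deep round well holding the lid; origin on the work surface under the well's centre, z up, x along the block's long side, the way the bar is driven off, y to the bar's left end. Block spans x -66 to +100, y -68 to +68 mm, a low tab 34 mm more at -x, the bar's runners up to 36 mm high. Turned by up to 0.3 rad.
- bar: steel clamp bar 200 (y) x 26 (x) x 6 mm, lying across the mold over the lid's rim, underside 27 mm above the work surface. Each end has a block 26 x 28 x 32 mm (x, y, z; 14 to 46 mm above the work surface) overhanging the mold's side: tap there. Axes parallel to the mold's at the start; origin on the bar's centre line, 10 mm inward of the left block's centre.
- bar_left (a point): centre of the tapping face (facing the mold's -x, 28 mm wide, 32 high, centre 30 mm above the work surface) of the bar's left block, 86 mm to the mold's +y. It starts 20 mm from the lid's centre along the mold's x; the bar is clear when both faces are over 56 mm from the lid's centre along that x; the stop is at 70 mm.
- bar_right (a point): the same for the bar's right end block, 86 mm to the mold's -y. The bar slides only along the mold's +x, each end by itself, with dry friction of about 4 N: a tap moves that end as far as the mallet pushes it while the other end stays, so the bar turns; it stays where it is left.
- mallet: small wooden mallet standing on its head, handle up: head 60 (x, between its two striking faces) x 40 (y) x 36 (z) mm, handle 22 x 22 mm square, sides parallel to the head's, up to 112 mm above the underside. Origin at the centre of the head's underside; z up along the handle. 0.22 kg.
- mallet_grip (a point): point on the axis of the mallet's handle, 72 mm above the underside of the head, where to grip; axes as the mallet's. Gripping across the two sides that face the striking direction (mallet's x) resists the taps best.
- pad: fixed black rubber pad 120 x 120 x 8 mm, the mallet's place. Origin at the centre of its underside, on the work surface; z up.
- lid: round cast resin lid, disc 110 mm across and 12 mm thick with a 40 mm high knob in the middle: stem 22 mm across, head 28 mm across from 32 mm to the top at 52 mm above the lid's underside. Origin at the centre of the underside, which starts 12 mm above the work surface on the well's floor; z up through the knob. Lies with 2 mm of play in the well. 0.16 kg.
- lid_knob (a point): point on the axis of the lid's knob, 40 mm above the lid's underside, where to grip.
- board: fixed cork board 170 x 170 x 12 mm. Origin at the centre of its underside, on the work surface; z up. The lid goes on it.
- dropper: bystander: amber bottle, 34 mm across, 85 mm high, origin under its centre
- jar: bystander: glass jar with black cap, 52 mm across, 75 mm high, origin under its centre
- cup: bystander: clear mixing cup, 68 mm across, 75 mm high, origin under its centre
Mind the look-alikes: they are no part of the job. Several things have the shape of the mallet; the one meant has the colours described above. What is shaped like the lid but purple or turquoise is not meant.

How it is judged:
On the way, in this order (a step that is already met when the one before it is completed fails the run):
1. the mallet is picked up (z of mallet in the frame of pad above 0.014 m and contact force between the fingers and mallet above 1 N), for 0.1 s.
2. one end of the bar has been tapped ahead of the other by 5 mm or more (angle between the y axis of bar and the y axis of mold, either way round above 0.029 rad and distance of lid from where it was at the start of the episode below 0.012 m), for 0.05 s.
3. both ends have come at least 15 mm (x of each of bar_left, bar_right in the frame of mold above 0.035 m and distance of lid from where it was at the start of the episode below 0.012 m), for 0.05 s.
4. both ends of the bar are clear of the lid, which still lies in the mold (x of each of bar_left, bar_right in the frame of mold above 0.056 m and distance of lid from where it was at the start of the episode below 0.012 m), for 0.1 s.
5. the mallet stands on its pad again, released (x of mallet in the frame of pad between -0.045 and 0.045 m and y of mallet in the frame of pad between -0.045 and 0.045 m and z of mallet in the frame of pad between 0.004 and 0.012 m and angle between mallet's own z axis and vertical below 0.1 rad and contact force between the fingers and mallet below 0.2 N and distance of lid from where it was at the start of the episode below 0.012 m), for 0.2 s.
6. the lid is lifted out of the mold (z of lid in the frame of mold above 0.03 m and contact force between the fingers and lid above 0.5 N), for 0.1 s.
At the end, for the whole second after the job is handed in: both tapping faces over 56 mm from the well's centre along the mold's x; mallet upright (0.1 rad) on its pad, within 45 mm of its centre along each side; lid flat, knob up, on the cork board, within 31 mm of its centre along each side; both released and at rest (x of each of bar_left, bar_right in the frame of mold above 0.056 m and x of mallet in the frame of pad between -0.045 and 0.045 m and y of mallet in the frame of pad between -0.045 and 0.045 m and z of mallet in the frame of pad between 0.004 and 0.012 m and angle between each of mallet, lid's own z axis and vertical below 0.1 rad and x of lid in the frame of board between -0.031 and 0.031 m and y of lid in the frame of board between -0.031 and 0.031 m and z of lid in the frame of board between 0.008 and 0.016 m and linear speed of each of lid, mallet below 0.02 m/s and contact force between the fingers and lid below 0.2 N and contact force between the fingers and mallet below 0.2 N); the robot touches nothing.
It fails at once if one end of the bar more than about 20 mm ahead of the other (0.125 rad askew) (angle between the y axis of bar and the y axis of mold, either way round above 0.125 rad).
It fails at once if the bar touched by the robot's arm or fingers (contact force between any of the arm, the fingers and bar above 1 N).
It fails at once if a tap harder than 40 N (contact force between mallet and bar above 40 N).
It fails at once if the lid dropped (falling freely at more than 0.7 m/s) (linear speed of lid above 0.7 m/s and contact force between the fingers and lid below 0.2 N).
It fails at once if a bystander moved by more than 30 mm or tipped over (distance of any of dropper, jar, cup from where it was at the start of the episode above 0.03 m or angle between any of dropper, jar, cup's own z axis and vertical above 0.5 rad).
It also fails if it takes over 72 s, if anything falls off the work surface, if the arm or the gripper's body presses on something with over 40 N, if the wrist force passes 120 N, or if a joint passes its speed limit or range.

## Working session

There is one attempt and no reset: what is moved stays moved. The work goes in short steps, Python scripts to look and compute and a tool call to move; the robot and the scene stay as the last step left them, time stands still between calls to the robot, and variables do not carry over. Pictures are saved under pics/ and viewed, at most 10 in all, crops included, and the job is handed in when it is done.

Besides the shell and the picture viewer there is one more tool, called after ">>>" by a JSON object that holds its "method" and its "body", one argument or row to a line. apply_moves: Moves the arm, as the interface text tells. Its arguments: {"type":"object","properties":{"moves":{"type":"array","items":{"type":"array","items":{"type":"array","items":{"type":"number"}}}}},"required":["moves"]}

```bash
mkdir -p pics; cat > h.py <<'E'
import numpy as np, cv2, pickle
from bench import telemetry, snapshot, ticket, robot
from scipy.spatial.transform import Rotation as Ro
def snap(name,fn):
    s=snapshot(name); cv2.imwrite(f'pics/{fn}.png',s['image'][:,:,::-1]); pickle.dump(s,open(f'pics/{fn}.pkl','wb')); return s
def K(s):
    f=240/np.tan(np.radians(s['fovy'])/2); return np.array([[f,0,s['cx']],[0,f,s['cy']],[0,0,1.]])
def load(fn): return pickle.load(open(f'pics/{fn}.pkl','rb'))
def w(fn,px,z):
    s=load(fn); R=np.array(s['R']);t=np.array(s['t'])
    u=cv2.undistortPoints(np.array(px,float).reshape(-1,1,2),K(s),np.array(s['D'],float)).reshape(-1,2)
    d=np.c_[u,np.ones(len(u))]@R; c=-R.T@t
    z=np.broadcast_to(z,len(u)); return c+d*((z-c[2])/d[:,2])[:,None]
def proj(fn,X):
    s=load(fn); r,_=cv2.Rodrigues(np.array(s['R']))
    return cv2.projectPoints(np.array(X,float).reshape(-1,1,3),r,np.array(s['t'],float),K(s),np.array(s['D'],float))[0].reshape(-1,2)
def obs(): return telemetry.get_obs()
def rel(target,yaw=None):
    "units from current pose to TCP target"
    o=obs(); R=Ro.from_euler('xyz',o['ee_rot']).as_matrix()
    return R.T@(np.array(target)-o['tool_pos'])/.05
E
python3 - <<'E'
from h import *
snap('top','top0'); snap('side','side0')
o=obs(); print({k:np.round(v,3) for k,v in o.items()})
E
```

```text
{'time': np.float64(0.1), 'joint_positions': array([ 1.239,  0.088,  1.372,  0.   ,  1.684, -0.103]), 'qvel': array([-0.   , -0.002, -0.004,  0.001,  0.002, -0.001]), 'joint_torque': array([ 2.0000e-03, -3.4126e+01, -3.0330e+01,  7.2000e-02,  3.1000e-02,
       -0.0000e+00]), 'tool_pos': array([0.125, 0.536, 0.404]), 'ee_rot': array([-3.14 , -0.   ,  2.913]), 'wrist_force': array([-0.472, -0.518, -0.016]), 'wrist_torque': array([-0.028,  0.026,  0.006]), 'finger_force': np.float64(0.0), 'width': np.float64(0.094)}
```

View pics/top0.png

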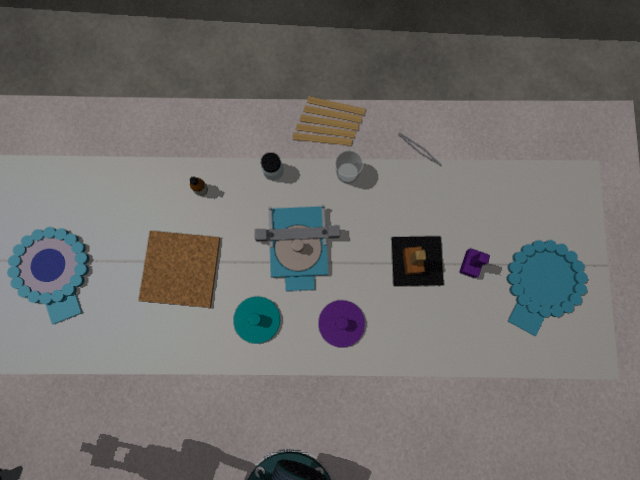

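View pics/side0.png

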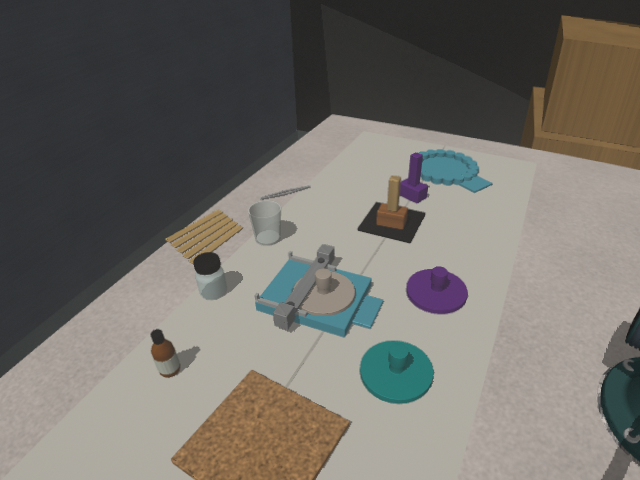

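The mallet-like objects are the wooden one on the black pad at top-image (415,261) and a purple one at (475,262). I want the wooden one. The lid-like objects are the pale one in the mold at (298,247), a turquoise one at (257,320), a purple one at (342,323) and a disc at (48,265). I want the one in the mold. The cork board is at (180,270).

```bash
python3 - <<'E'
from h import *
im=cv2.imread('pics/top0.png')
a=cv2.resize(im[195:300,245:345],None,fx=4,fy=5.0*.8,interpolation=cv2.INTER_CUBIC)
b=cv2.resize(im[215:305,380:480],None,fx=4,fy=4,interpolation=cv2.INTER_CUBIC)
c=np.zeros((420,800,3),np.uint8); c[:,:400]=a; c[:360,400:]=b
c=cv2.convertScaleAbs(c,alpha=1.6)
cv2.imwrite('pics/crop1.png',c)
E
```

```text
(no output)
```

View pics/crop1.png

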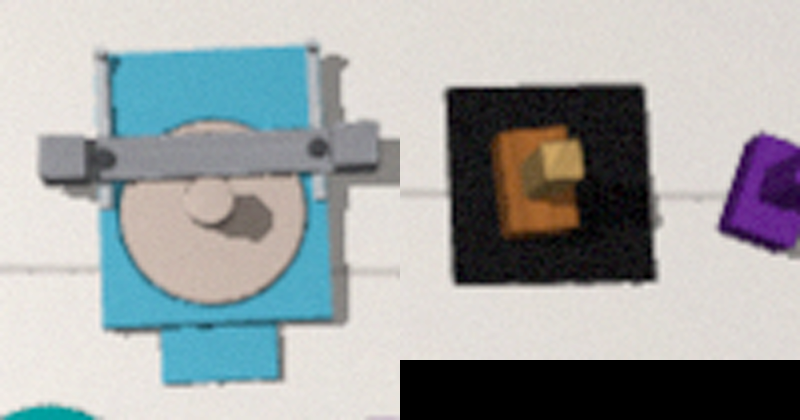

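```bash
python3 - <<'E'
from h import *
A=lambda p:[(245+x/4,195+y/4) for x,y in p]
B=lambda p:[(380+(x-400)/4,215+y/4) for x,y in p]
m=w('top0',A([(103,328),(332,320),(162,383),(281,378)]),[.02,.02,.008,.008]);print('mold',m.round(4))
d=m[0]-m[1];print(np.linalg.norm(d),'yaw',np.arctan2(-d[0],d[1]))
print('lid',w('top0',A([(213,212)]),.024), 'knob',w('top0',A([(207,203)]),.064))
print('blocks near top edge',w('top0',A([(42,182),(85,181),(335,171),(377,167)]),.046).round(4))
p=w('top0',B([(447,90),(641,86),(655,279),(454,284)]),.008);print('pad',p.round(4),p.mean(0))
p=w('top0',B([(548,142),(583,138),(583,178),(542,180)]),.12);print('handle top',p.round(4),p.mean(0))
p=w('top0',B([(497,132),(503,237),(578,231)]),.044);print('head top',p.round(4))
p=w('top0',[(149,231),(221,237),(212,307),(139,301)],.012);print('board',p.round(4),p.mean(0))
p=w('top0',[(257,320),(342,323)],.012);print('lookalikes',p)
p=w('top0',[(348,155),(271,160),(197,182)],.07);print('cup',p)
E
```

```text
mold [[ 0.4947  0.0522  0.02  ]
 [ 0.5007 -0.0831  0.02  ]
 [ 0.4636  0.0174  0.008 ]
 [ 0.4672 -0.0532  0.008 ]]
0.1353824844758478 yaw 0.04401563423113425
lid [[ 0.56409187 -0.01176332  0.024     ]] knob [[ 0.56274815 -0.01015246  0.064     ]]
blocks near top edge [[ 0.5774  0.0876  0.046 ]
 [ 0.5782  0.0625  0.046 ]
 [ 0.5855 -0.084   0.046 ]
 [ 0.5881 -0.1086  0.046 ]]
pad [[ 0.5946 -0.2368  0.008 ]
 [ 0.5981 -0.354   0.008 ]
 [ 0.4815 -0.3585  0.008 ]
 [ 0.4773 -0.2392  0.008 ]] [ 0.53786638 -0.29710464  0.008     ]
handle top [[ 0.5452 -0.2766  0.12  ]
 [ 0.5476 -0.2957  0.12  ]
 [ 0.5255 -0.2951  0.12  ]
 [ 0.5242 -0.2728  0.12  ]] [ 0.53564685 -0.28504632  0.12      ]
head top [[ 0.5631 -0.2608  0.044 ]
 [ 0.5015 -0.2631  0.044 ]
 [ 0.5054 -0.3065  0.044 ]]
board [[0.6043 0.3487 0.012 ]
 [0.5912 0.1754 0.012 ]
 [0.4238 0.1888 0.012 ]
 [0.4367 0.3601 0.012 ]] [0.51399316 0.26826439 0.012     ]
lookalikes [[ 0.39442675  0.08227579  0.012     ]
 [ 0.38921685 -0.11675327  0.012     ]]
cup [[ 0.78067259 -0.12784207  0.07      ]
 [ 0.76653947  0.05402266  0.07      ]
 [ 0.71082755  0.22546617  0.07      ]]
```

```bash
python3 - <<'E'
from h import *
print(rel([.5356,-.285,.40]),obs()['ee_rot'][2], (obs()['ee_rot'][2]-1.608)*180/np.pi/10)
E
```

```text
[-11.72608221 -14.1196209    0.0975223 ] 2.9127859787817267 7.475872975203911
```

>>> {"method": "apply_moves", "body": {
  "moves": [
    [[-11.73,-14.12,0.1,7.48,0],[-11.73,-14.12,0.1,7.48,0],[-11.73,-14.12,0.1,7.48,0],[-11.73,-14.12,0.1,7.48,0],[-11.73,-14.12,0.1,7.48,0],[-11.73,-14.12,0.1,7.48,0],[-11.73,-14.12,0.1,7.48,0],[-11.73,-14.12,0.1,7.48,0],[-11.73,-14.12,0.1,7.48,0],[-11.73,-14.12,0.1,7.48,0]]
  ]
}}

```text
time: 1.35
tool_pos: [0.4049, -0.0252, 0.4011]
ee_rot: [3.141, -0.0, 1.607]
wrist_force: [0.1, 0.5, -0.0]
width: 0.0941
finger_force: 0.0
```

```bash
python3 - <<'E'
from h import *
o=obs();print(o['time'],o['tool_pos'],o['ee_rot'],rel([.5356,-.285,.40]), (o['ee_rot'][2]-1.608)*180/np.pi/10)
E
```

```text
1.35 [ 0.40490803 -0.02522192  0.40105272] [ 3.14116324e+00 -4.93361339e-04  1.60670796e+00] [-5.28606847  2.42560503  0.0194881 ] -0.007402851777584908
```

>>> {"method": "apply_moves", "body": {
  "moves": [
    [[-5.28,2.42,0,0,0],[-5.28,2.42,0,0,0],[-5.28,2.42,0,0,0],[-5.28,2.42,0,0,0],[-5.28,2.42,0,0,0],[-5.28,2.42,0,0,0],[-5.28,2.42,0,0,0]]
  ]
}}

```text
time: 2.22
tool_pos: [0.5351, -0.2822, 0.4006]
ee_rot: [-3.14, -0.001, 1.607]
wrist_force: [-0.5, 0.1, -1.1]
width: 0.0944
finger_force: 0.0
```

```bash
python3 - <<'E'
from h import *
snap('wrist','w1'); o=obs(); print(o['tool_pos'])
im=cv2.imread('pics/w1.png'); cv2.imwrite('pics/w1b.png',cv2.convertScaleAbs(im,alpha=1.5))
print(proj('w1',[[.5356,-.285,.12],[.5356,-.285,.22]]))
E
```

```text
[ 0.53497466 -0.28164957  0.40117886]
[[319.39116969 252.34957188]
 [319.85532578 321.40721804]]
```

View pics/w1b.png

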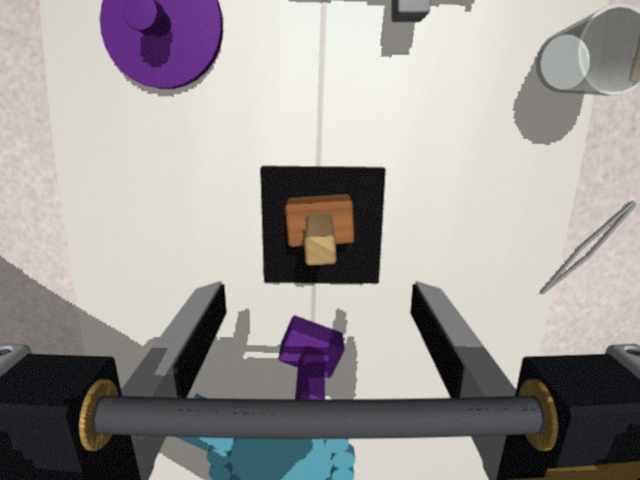

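The wooden mallet is on the black pad, with its handle top centred at about (320,250), where I predicted. The purple mallet is behind it at (312,345).

```bash
python3 - <<'E'
from h import *
p=w('w1',[(285,200),(351,195),(354,240),(290,247)],.044);print(p.round(4),p.mean(0)); 
for a,b in((0,1),(3,2)): d=p[b]-p[a];print(np.arctan2(d[1],d[0]))
p=w('w1',[(305,236),(334,236),(336,264),(305,266)],.12);print(p.round(4),p.mean(0))
p=w('w1',[(262,167),(385,168),(380,283),(264,282)],.008);print('pad',p.round(4),p.mean(0))
print(rel([.5355,-.285,.26]))
E
```

```text
[[ 0.5048 -0.2633  0.044 ]
 [ 0.5623 -0.2567  0.044 ]
 [ 0.5675 -0.2976  0.044 ]
 [ 0.5099 -0.3064  0.044 ]] [ 0.53612043 -0.28102666  0.044     ]
0.11397000404382829
0.15159314355645506
[[ 0.5251 -0.2734  0.12  ]
 [ 0.5453 -0.2726  0.12  ]
 [ 0.5478 -0.2933  0.12  ]
 [ 0.5257 -0.2957  0.12  ]] [ 0.53598073 -0.28373622  0.12      ]
pad [[ 0.4796 -0.2393  0.008 ]
 [ 0.5964 -0.2359  0.008 ]
 [ 0.6013 -0.3538  0.008 ]
 [ 0.4812 -0.3572  0.008 ]] [ 0.53962111 -0.29653614  0.008     ]
[-0.06951723  0.00910628  2.82352144]
```

>>> {"method": "apply_moves", "body": {
  "moves": [
    [[-0.05,0.01,1.2,-0.3,0],[-0.05,0.01,2.2,-0.3,0],[-0.05,0.01,2.82,-0.3,0],[-0.05,0.01,2.82,-0.3,0.4],[-0.05,0.01,2.82,-0.3,0.7],[-0.05,0.01,2.82,-0.3,1],[-0.05,0.01,2.82,-0.3,1],[-0.05,0.01,2.82,-0.3,1],[-0.05,0.01,2.82,-0.3,1],[-0.05,0.01,2.82,-0.3,1]]
  ]
}}

```text
time: 3.52
tool_pos: [0.5358, -0.2851, 0.2602]
ee_rot: [-3.142, -0.0, 1.66]
wrist_force: [0.3, 0.8, -0.1]
width: 0.0272
finger_force: 0.0
```

>>> {"method": "apply_moves", "body": {
  "moves": [
    [[0,0,0,0,1],[0,0,0,0,1],[0,0,0,0,1],[0,0,-0.3,0,1],[0,0,-1,0,1],[0,0,-2,0,1],[0,0,-2,0,1]]
  ]
}}

```text
time: 4.4
tool_pos: [0.5365, -0.2854, 0.3671]
ee_rot: [3.132, 0.007, 1.66]
wrist_force: [0.1, -0.4, -1.1]
width: 0.0221
finger_force: 30.0
```

```bash
python3 - <<'E'
from h import *
snap('wrist','w2');o=obs(); print(o['tool_pos'],o['ee_rot'][2],o['finger_force'],o['width'])
im=cv2.imread('pics/w2.png'); cv2.imwrite('pics/w2b.png',cv2.convertScaleAbs(im,alpha=1.5))
E
```

```text
[ 0.53604795 -0.28516763  0.36366136] 1.6596204105116719 29.951583445072174 0.021885049342246162
```

View pics/w2b.png

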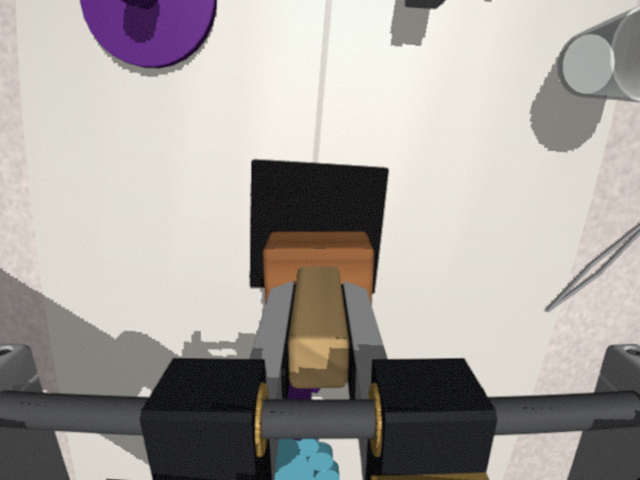

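Mallet held squarely. The tool's x is the mold's y and its y is the mold's x, once aligned.

```bash
cat >> h.py <<'E'
C=np.array([.5636,-.0125]); YAW=.048
def mw(x,y,z): # mold coords (mm) -> world TCP with given z
    c,s=np.cos(YAW),np.sin(YAW); return np.r_[C+np.array([c*x-s*y,s*x+c*y])/1e3,z]
def wm(p):
    c,s=np.cos(YAW),np.sin(YAW); d=(np.array(p[:2])-C)*1e3; return np.array([c*d[0]+s*d[1],-s*d[0]+c*d[1]])
E
python3 - <<'E'
from h import *
print(rel(mw(-40,-94,.36)))
E
```

```text
[3.53744137 0.15626878 0.06058008]
```

>>> {"method": "apply_moves", "body": {
  "moves": [
    [[1,0.05,0,0.235,1],[2,0.1,0,0.235,1],[3,0.15,0,0.235,1],[3.54,0.16,0.06,0.235,1],[3.54,0.16,0.06,0.235,1],[3.54,0.16,0.06,0.235,1]]
  ]
}}

```text
time: 5.2
tool_pos: [0.5279, -0.1084, 0.356]
ee_rot: [-3.139, -0.0, 1.618]
wrist_force: [-0.2, 0.0, -1.8]
width: 0.0218
finger_force: 30.0
```

```bash
python3 - <<'E'
from h import *
snap('wrist','w3');o=obs(); print(o['tool_pos'],o['ee_rot'],rel(mw(-40,-94,.268)))
# predicted pixel positions
P=[mw(20,-72,.046),mw(20,-100,.046),mw(46,-72,.046),mw(46,-100,.046),mw(-66,-68,.02),mw(100,-68,.02),mw(20,100,.046)]
q=proj('w3',P); print(q.round(0))
im=cv2.convertScaleAbs(cv2.imread('pics/w3.png'),alpha=1.5)
for a in q: cv2.circle(im,tuple(int(v) for v in a.round()),2,(0,0,255),-1)
cv2.imwrite('pics/w3b.png',im)
E
```

```text
[ 0.5280225  -0.108807    0.35636356] [-3.14008308e+00 -3.25371577e-05  1.61769388e+00] [0.00972616 0.00580671 1.76726481]
[[398. 208.]
 [396. 244.]
 [432. 209.]
 [429. 244.]
 [288. 197.]
 [488. 198.]
 [410. -44.]]
```

View pics/w3b.png

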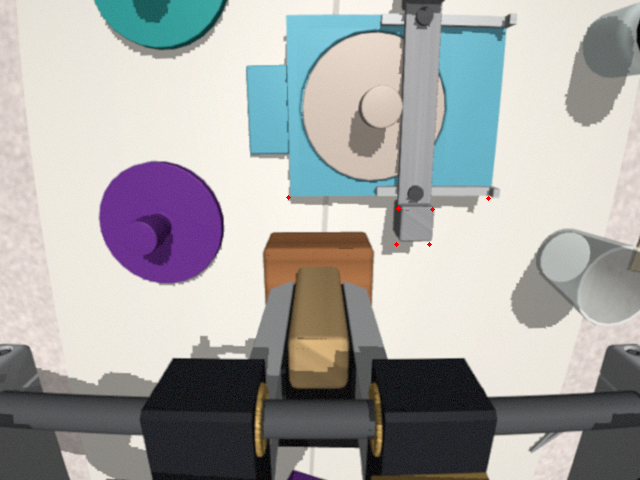

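Block corners show at (400,205), (397,240), (433,206) and (431,240), within about 2 mm of prediction. The mold lies about 1.5 mm further toward +y. I'm lowering behind the right block.

>>> {"method": "apply_moves", "body": {
  "moves": [
    [[0,0,0.6,0,1],[0,0,1.2,0,1],[0,0,1.77,0,1],[0,0.2,1.77,0,1],[0,0.4,1.77,0,1],[0,0.5,1.77,0,1],[0,0.55,1.77,0,1],[0,0.6,1.77,0,1],[0,0.65,1.77,0,1]]
  ]
}}

```text
time: 6.38
tool_pos: [0.5605, -0.1064, 0.269]
ee_rot: [-3.141, 0.0, 1.619]
wrist_force: [-3.1, -0.7, 0.3]
width: 0.0221
finger_force: 30.0
```

```bash
sed -i 's/-.0125/-.0110/' h.py; python3 - <<'E'
from h import *
o=obs(); print(o['tool_pos'],o['wrist_force'],wm(o['tool_pos']))
E
```

```text
[ 0.56051041 -0.10637987  0.26896367] [-3.0770849  -0.69464437  0.34174208] [ -7.66250539 -95.12176759]
```

In light contact, with the face at about 22 mm and 3 N. Next I push the right end to about 33 mm and back off.

>>> {"method": "apply_moves", "body": {
  "moves": [
    [[0,0.05,0,0,1],[0,0.1,0,0,1],[0,0.15,0,0,1],[0,0.2,0,0,1],[0,0.23,0,0,1],[0,0.23,0,0,1],[0,-0.2,0,0,1],[0,-0.6,-0.2,0,1],[0,-0.6,-1.2,0,1],[0,-0.6,-1.8,0,1]]
  ]
}}

```text
time: 7.62
tool_pos: [0.5313, -0.1075, 0.3615]
ee_rot: [3.134, -0.0, 1.619]
wrist_force: [0.6, -0.0, -2.7]
width: 0.022
finger_force: 30.0
```

```bash
python3 - <<'E'
from h import *
snap('top','top1')
o=obs(); print(o['time'],o['tool_pos'],o['wrist_force'],wm(o['tool_pos']),rel(mw(-40,95,.36)))
im=cv2.imread('pics/top1.png')
a=cv2.resize(im[195:300,235:355],None,fx=5,fy=5,interpolation=cv2.INTER_CUBIC)
cv2.imwrite('pics/crop2.png',cv2.convertScaleAbs(a,alpha=1.6))
E
```

```text
7.675 [ 0.5320209  -0.10761042  0.3661414 ] [ 1.69274113 -0.28628749  0.3313165 ] [-36.17825048 -94.98392665] [ 3.8000027  -0.07670802  0.11216668]
```

View pics/crop2.png

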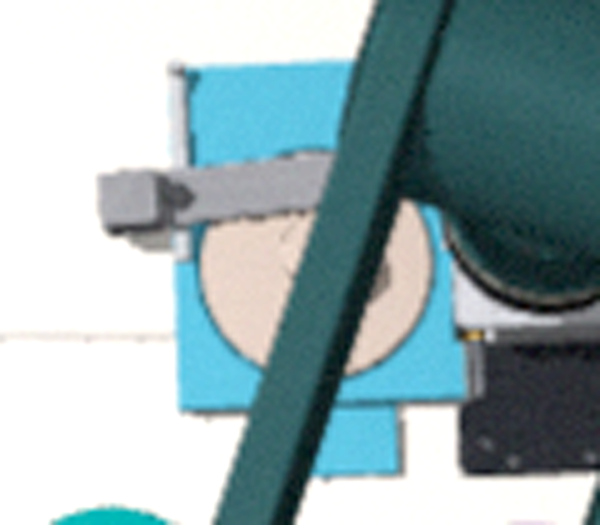

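The bar is askew as intended: the left end has stayed back and the right end is ahead, mostly hidden by the arm. Now over to the left end.

>>> {"method": "apply_moves", "body": {
  "moves": [
    [[1.2,-0.05,0,0,1],[2.4,-0.05,0,0,1],[3.6,-0.05,0,0,1],[3.8,-0.05,0,0,1],[3.8,-0.05,0,0,1],[3.8,-0.05,0,0,1]]
  ]
}}

```text
time: 8.43
tool_pos: [0.5193, 0.0808, 0.3584]
ee_rot: [3.141, 0.0, 1.617]
wrist_force: [0.2, -0.8, -1.6]
width: 0.0218
finger_force: 30.0
```

```bash
python3 - <<'E'
from h import *
o=obs(); print(o['time'],o['tool_pos'],o['wrist_force'],wm(o['tool_pos']),rel(mw(-40,95,.268)))
E
```

```text
8.425 [0.5193346  0.08081811 0.35843967] [ 0.21474011 -0.75259686 -1.55389612] [-39.80884189  93.8362753 ] [ 0.02349451 -0.00454604  1.80878883]
```

Left end next: approach from -40, contact expected at about +0.6, stop at +1.1 (face at 45 mm).

>>> {"method": "apply_moves", "body": {
  "moves": [
    [[0.02,0,0.6,0,1],[0.02,0,1.2,0,1],[0.02,0,1.8,0,1],[0.02,0.25,1.8,0,1],[0.02,0.45,1.8,0,1],[0.02,0.5,1.8,0,1],[0.02,0.55,1.8,0,1],[0.02,0.6,1.8,0,1],[0.02,0.65,1.8,0,1],[0.02,0.7,1.8,0,1]]
  ]
}}

```text
time: 9.68
tool_pos: [0.5535, 0.0847, 0.2688]
ee_rot: [-3.14, -0.001, 1.619]
wrist_force: [-3.6, 0.6, 0.4]
width: 0.0216
finger_force: 30.0
```

>>> {"method": "apply_moves", "body": {
  "moves": [
    [[0,0.05,0,0,1],[0,0.1,0,0,1],[0,0.15,0,0,1],[0,0.2,0,0,1],[0,0.25,0,0,1],[0,0.3,0,0,1],[0,0.35,0,0,1],[0,0.4,0,0,1],[0,0.4,0,0,1]]
  ]
}}

```text
time: 10.8
tool_pos: [0.5739, 0.0857, 0.2682]
ee_rot: [-3.14, -0.001, 1.619]
wrist_force: [-4.1, 2.5, -2.8]
width: 0.0215
finger_force: 30.0
```

```bash
python3 - <<'E'
from h import *
o=obs(); print(o['time'],o['tool_pos'],o['wrist_force'],wm(o['tool_pos']))
E
```

```text
10.8 [0.57389295 0.08573065 0.26818717] [-4.06361296  2.52498444 -2.78570123] [14.92238348 96.1253616 ]
```

>>> {"method": "apply_moves", "body": {
  "moves": [
    [[0,-0.3,0,0,1],[0,-0.7,-0.4,0,1],[0,-0.7,-1.4,0,1],[-0.3,-0.7,-1.8,0,1],[-1.5,-0.7,-1.8,0,1],[-2.7,-0.7,-1.8,0,1],[-3.8,-0.7,-1.8,0,1],[-3.82,-0.7,-1.8,0,1],[-3.82,-0.7,-1.8,0,1],[-3.82,-0.7,-1.8,0,1]]
  ]
}}

```text
time: 12.05
tool_pos: [0.5483, -0.1061, 0.359]
ee_rot: [3.14, 0.0, 1.62]
wrist_force: [0.4, -0.3, -2.0]
width: 0.0217
finger_force: 30.0
```

```bash
python3 - <<'E'
from h import *
snap('wrist','w4')
o=obs(); print(o['time'],o['tool_pos'],o['wrist_force'],wm(o['tool_pos']),rel(mw(-20,-95,.268)))
im=cv2.imread('pics/w4.png')
def tri(x): return mw(x,-72,.046),mw(x,-100,.046)
print(proj('w4',[mw(x,-86,.046) for x in(30,33,36)]))
cv2.imwrite('pics/w4b.png',cv2.convertScaleAbs(im,alpha=1.5))
E
```

```text
12.1 [ 0.54828032 -0.10588007  0.35899097] [-0.39990625 -0.37724131 -1.21045088] [-19.85453428 -94.03572531] [-0.0185976  -0.00482026  1.81982241]
[[381.8378859  224.87440751]
 [385.67375888 224.88421033]
 [389.50644437 224.89424299]]
```

View pics/w4b.png

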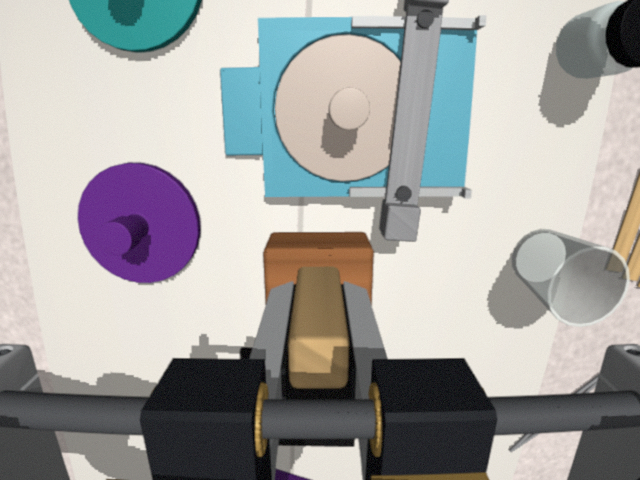

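Right face mid is at about (384,221), roughly 32 mm; the left end is ahead at about 45 mm. Next I push the right end to 57 mm.

>>> {"method": "apply_moves", "body": {
  "moves": [
    [[-0.02,0,0.6,0,1],[-0.02,0,1.2,0,1],[-0.02,0,1.81,0,1],[-0.02,0.15,1.81,0,1],[-0.02,0.3,1.81,0,1],[-0.02,0.35,1.81,0,1],[-0.02,0.4,1.81,0,1],[-0.02,0.45,1.81,0,1],[-0.02,0.5,1.81,0,1],[-0.02,0.55,1.81,0,1]]
  ]
}}

```text
time: 13.35
tool_pos: [0.5752, -0.1071, 0.2682]
ee_rot: [-3.14, 0.001, 1.618]
wrist_force: [-4.4, -1.4, -0.7]
width: 0.0221
finger_force: 30.0
```

>>> {"method": "apply_moves", "body": {
  "moves": [
    [[0,0.05,0,0,1],[0,0.1,0,0,1],[0,0.15,0,0,1],[0,0.2,0,0,1],[0,0.25,0,0,1],[0,0.3,0,0,1],[0,0.35,0,0,1],[0,0.4,0,0,1],[0,0.4,0,0,1]]
  ]
}}

```text
time: 14.48
tool_pos: [0.5957, -0.106, 0.2678]
ee_rot: [-3.141, 0.0, 1.619]
wrist_force: [-3.8, -3.0, -2.6]
width: 0.0222
finger_force: 30.0
```

```bash
python3 - <<'E'
from h import *
o=obs(); print(o['time'],o['tool_pos'],o['wrist_force'],wm(o['tool_pos']))
E
```

```text
14.475 [ 0.59566875 -0.10595518  0.26782508] [-3.80944424 -3.00829876 -2.57735697] [ 27.47571326 -96.38452194]
```

>>> {"method": "apply_moves", "body": {
  "moves": [
    [[0,-0.3,0,0,1],[0,-0.65,-0.4,0,1],[0,-0.65,-1.4,0,1],[0.3,-0.65,-1.8,0,1],[1.5,-0.65,-1.8,0,1],[2.7,-0.65,-1.8,0,1],[3.8,-0.65,-1.8,0,1],[3.83,-0.65,-1.8,0,1],[3.83,-0.65,-1.8,0,1],[3.83,-0.65,-1.8,0,1]]
  ]
}}

```text
time: 15.72
tool_pos: [0.5543, 0.0831, 0.3584]
ee_rot: [3.14, -0.001, 1.617]
wrist_force: [0.4, -0.7, -1.8]
width: 0.0218
finger_force: 30.0
```

```bash
python3 - <<'E'
from h import *
o=obs(); print(o['time'],o['tool_pos'],o['wrist_force'],wm(o['tool_pos']),rel(mw(-5,95,.268)))
E
```

```text
15.725 [0.55429274 0.08308621 0.35842246] [ 0.43848693 -0.665752   -1.80686273] [-4.78213151 94.42441766] [ 0.01053619 -0.00639537  1.80844918]
```

>>> {"method": "apply_moves", "body": {
  "moves": [
    [[0.01,0,0.6,0,1],[0.01,0,1.2,0,1],[0.01,0,1.8,0,1],[0.01,0.15,1.8,0,1],[0.01,0.27,1.8,0,1],[0.01,0.32,1.8,0,1],[0.01,0.37,1.8,0,1],[0.01,0.42,1.8,0,1],[0.01,0.47,1.8,0,1],[0.01,0.52,1.8,0,1]]
  ]
}}

```text
time: 16.98
tool_pos: [0.5798, 0.086, 0.2683]
ee_rot: [-3.141, -0.001, 1.619]
wrist_force: [-4.1, 1.2, 0.6]
width: 0.0216
finger_force: 30.0
```

>>> {"method": "apply_moves", "body": {
  "moves": [
    [[0,0.05,0,0,1],[0,0.1,0,0,1],[0,0.15,0,0,1],[0,0.2,0,0,1],[0,0.24,0,0,1],[0,0.27,0,0,1],[0,0.27,0,0,1]]
  ]
}}

```text
time: 17.85
tool_pos: [0.5933, 0.0868, 0.2677]
ee_rot: [-3.141, -0.001, 1.619]
wrist_force: [-3.9, 2.1, -1.1]
width: 0.0218
finger_force: 30.0
```

```bash
python3 - <<'E'
from h import *
o=obs(); print(o['time'],o['tool_pos'],o['wrist_force'],wm(o['tool_pos']))
E
```

```text
17.85 [0.59332176 0.08677065 0.26771132] [-3.93315309  2.0587901  -1.08316096] [34.37871353 96.23193864]
```

>>> {"method": "apply_moves", "body": {
  "moves": [
    [[0,-0.2,0,0,1],[0,-0.5,-0.4,0,1],[0,-0.5,-1.4,0,1],[-0.3,-0.5,-1.8,0,1],[-1.5,-0.5,-1.8,0,1],[-2.7,-0.5,-1.8,0,1],[-3.8,-0.5,-1.8,0,1],[-3.83,-0.5,-1.8,0,1],[-3.83,-0.5,-1.8,0,1],[-3.83,-0.5,-1.8,0,1]]
  ]
}}

```text
time: 19.1
tool_pos: [0.5776, -0.105, 0.3585]
ee_rot: [3.141, 0.0, 1.62]
wrist_force: [-0.1, -0.2, -1.8]
width: 0.0222
finger_force: 30.0
```

```bash
python3 - <<'E'
from h import *
o=obs(); print(o['time'],o['tool_pos'],o['wrist_force'],wm(o['tool_pos']),rel(mw(10,-95,.268)))
E
```

```text
19.1 [ 0.57756746 -0.10501467  0.3585015 ] [-0.10659302 -0.1527851  -1.78671728] [  9.44039655 -94.57657043] [-0.00820335  0.00940964  1.81004135]
```

Contact expected at about +18 mm (0.36), stop at +24.5 mm (0.49).

>>> {"method": "apply_moves", "body": {
  "moves": [
    [[-0.01,0,0.6,0,1],[-0.01,0,1.2,0,1],[-0.01,0,1.8,0,1],[-0.01,0.15,1.8,0,1],[-0.01,0.27,1.8,0,1],[-0.01,0.32,1.8,0,1],[-0.01,0.37,1.8,0,1],[-0.01,0.42,1.8,0,1],[-0.01,0.46,1.8,0,1],[-0.01,0.5,1.8,0,1]]
  ]
}}

```text
time: 20.35
tool_pos: [0.6025, -0.1057, 0.2684]
ee_rot: [-3.141, 0.001, 1.618]
wrist_force: [-3.6, -1.0, -0.3]
width: 0.0218
finger_force: 30.0
```

>>> {"method": "apply_moves", "body": {
  "moves": [
    [[0,0,0,0,1],[0,-0.3,0,0,1],[0,-0.6,-0.4,0,1],[0,-0.6,-1.4,0,1],[0,-0.6,-2,0,1],[0,-0.6,-2,0,1],[0,-0.6,-2,0,1]]
  ]
}}

```text
time: 21.22
tool_pos: [0.5726, -0.1067, 0.3665]
ee_rot: [-3.14, -0.001, 1.619]
wrist_force: [0.2, -0.8, -2.9]
width: 0.0215
finger_force: 30.0
```

```bash
python3 - <<'E'
from h import *
snap('wrist','w5')
im=cv2.convertScaleAbs(cv2.imread('pics/w5.png'),alpha=1.5)
for x,c in((56,(0,0,255)),(64,(0,255,0))):
  for y in(72,-72,-100):
    p=proj('w5',[mw(x,y,.046)])[0]; 
    if p.min()>0: cv2.circle(im,tuple(int(v) for v in p.round()),1,c,-1)
cv2.imwrite('pics/w5b.png',im)
o=obs(); print(o['time'],o['tool_pos'],wm(o['tool_pos']),o['ee_rot'],rel([.5380,-.2900,.365]))
E
```

```text
21.275 [ 0.57247647 -0.10670505  0.36572024] [  4.2741659  -96.02072549] [-3.13861354e+00 -1.54332307e-03  1.61876309e+00] [-3.62863864 -0.8644801   0.01138011]
```

View pics/w5b.png

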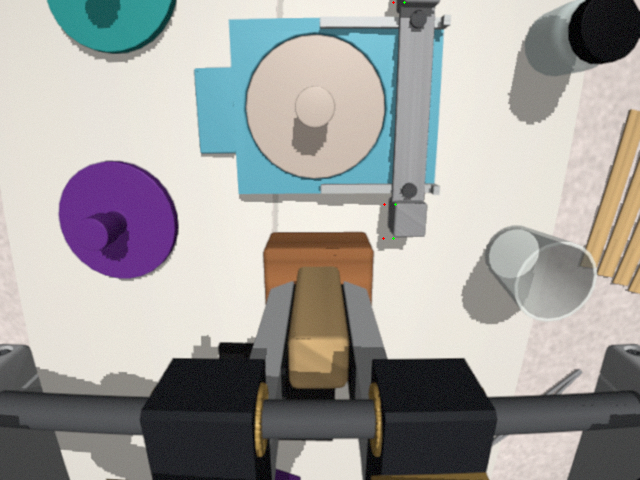

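The bar is clear. Its right-block face sits on the 64 mm mark at (392,205), the left end is level or slightly ahead, and the lid lies free in the well. Next I return the mallet to the pad.

>>> {"method": "apply_moves", "body": {
  "moves": [
    [[-1.2,-0.3,0,0,1],[-2.4,-0.6,0,0,1],[-3.5,-0.86,0,0,1],[-3.63,-0.86,0,0,1],[-3.63,-0.86,0.8,0,1],[-3.63,-0.86,1.6,0,1],[-3.63,-0.86,1.9,0,1],[-3.63,-0.86,1.98,0,1],[-3.63,-0.86,1.98,0,1]]
  ]
}}

```text
time: 22.4
tool_pos: [0.5388, -0.2901, 0.2704]
ee_rot: [3.14, 0.001, 1.619]
wrist_force: [-0.4, -0.1, -1.3]
width: 0.0217
finger_force: 30.0
```

```bash
python3 - <<'E'
from h import *
o=obs(); print(o['time'],o['tool_pos'],o['ee_rot'],o['wrist_force'])
E
```

```text
22.4 [ 0.53884322 -0.2900931   0.27043582] [3.13986959e+00 1.01501064e-03 1.61918760e+00] [-0.36995035 -0.12914176 -1.32014118]
```

>>> {"method": "apply_moves", "body": {
  "moves": [
    [[0,0,0.1,0,1],[0,0,0.15,0,1],[0,0,0.18,0,1],[0,0,0.2,0,1],[0,0,0.2,0,1]]
  ]
}}

```text
time: 23.02
tool_pos: [0.5384, -0.2903, 0.2601]
ee_rot: [3.141, 0.0, 1.619]
wrist_force: [-0.5, 0.9, 2.2]
width: 0.0216
finger_force: 30.0
```

Wrist force shows the mallet is supported. Releasing and rising straight up.

>>> {"method": "apply_moves", "body": {
  "moves": [
    [[0,0,0.2,0,0.6],[0,0,0.2,0,0.3],[0,0,0.2,0,0],[0,0,0.2,0,0],[0,0,0.2,0,0],[0,0,0.2,0,0],[0,0,-0.8,0,0],[0,0,-2,0,0],[0,0,-2.8,0,0],[0,0,-2.8,0,0]]
  ]
}}

```text
time: 24.28
tool_pos: [0.5386, -0.2904, 0.4047]
ee_rot: [3.133, 0.006, 1.619]
wrist_force: [-0.1, 0.4, -0.2]
width: 0.0943
finger_force: 0.0
```

```bash
python3 - <<'E'
from h import *
snap('wrist','w6'); snap('top','top2')
o=obs(); print(o['time'],o['tool_pos'],o['wrist_force'],rel([.5636,-.011,.40]))
a=cv2.imread('pics/w6.png')[130:310,220:420]; b=cv2.imread('pics/top2.png')[190:290,240:350]
c=np.zeros((400,800,3),np.uint8); c[:360,:400]=cv2.resize(a,(400,360),interpolation=2); c[:364,400:]=cv2.resize(b,(400,364),interpolation=2)
cv2.imwrite('pics/crop3.png',cv2.convertScaleAbs(c,alpha=1.5))
E
```

```text
24.375 [ 0.53820375 -0.2901517   0.39873549] [ 0.33842782  0.47785738 -0.93647577] [ 5.55237536  0.77423863 -0.02404707]
```

View pics/crop3.png

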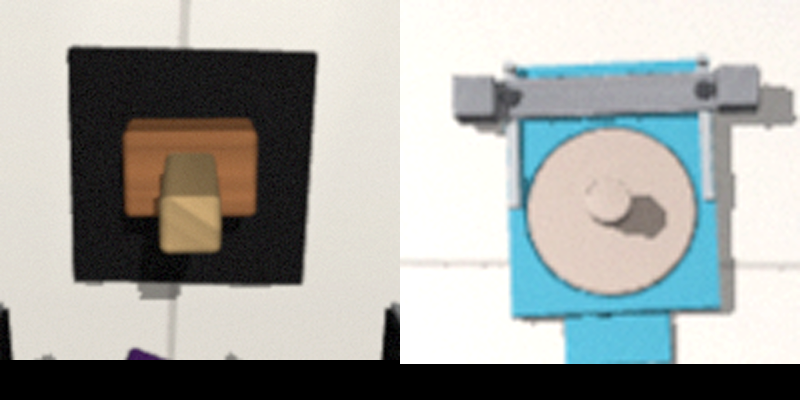

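The mallet stands upright near the centre of its pad, and the bar is parallel and clear of the lid.

```bash
python3 - <<'E'
from h import *
print(w('w5',[(315,105.5)],.064),w('w5',[(315.5,107)],.024),w('top2',[(297.2,244.9)],.064),w('top2',[(298.3,248)],.024))
E
```

```text
[[ 0.56524773 -0.0102654   0.064     ]] [[ 0.56526875 -0.00972718  0.024     ]] [[ 0.56474444 -0.01115321  0.064     ]] [[ 0.56409297 -0.01188233  0.024     ]]
```

>>> {"method": "apply_moves", "body": {
  "moves": [
    [[1,0.1,0,-1,0],[2,0.3,0,-2,0],[3,0.5,0,-3,0],[4,0.6,0,-4,0],[5,0.7,0,-5,0],[5.56,0.77,0,-6,0.3],[5.56,0.77,0,-7,0.3],[5.56,0.77,0,-8,0.3],[5.56,0.77,0,-9,0.3],[5.56,0.77,0,-9,0.3]]
  ]
}}

```text
time: 25.62
tool_pos: [0.5633, -0.0106, 0.3963]
ee_rot: [3.141, -0.005, -3.096]
wrist_force: [-1.3, -0.6, 0.2]
width: 0.0659
finger_force: 0.0
```

```bash
python3 - <<'E'
from h import *
snap('wrist','w7')
o=obs(); print(o['time'],o['tool_pos'],o['ee_rot'],o['width'])
for e in([.5636,-.011],):
  print(rel(e+[.234]))
  c=np.array(e+[.064]); pts=[c+[.014*np.cos(a),.014*np.sin(a),0] for a in np.linspace(0,6.28,40)]
  im=cv2.convertScaleAbs(cv2.imread('pics/w7.png'),alpha=1.5)
  cv2.polylines(im,[proj('w7',pts).round().astype(int)],True,(0,0,255),1)
cv2.imwrite('pics/w7b.png',im)
E
```

```text
25.675 [ 0.56330779 -0.01069034  0.39683356] [ 3.14076255 -0.00414301 -3.09671272] 0.06541377896253887
[-0.01905286 -0.00915241  3.25661364]
```

View pics/w7b.png

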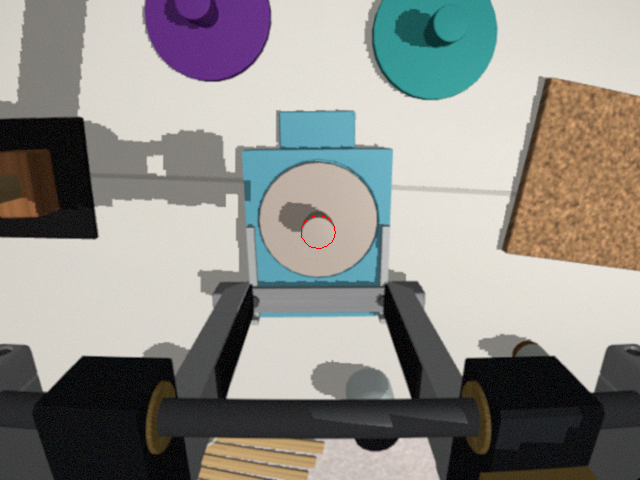

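The knob is at about (318,231), matching the overlay. That was my eleventh view, one over the limit of 10, so from here on I use numbers only. Descending and gripping.

>>> {"method": "apply_moves", "body": {
  "moves": [
    [[-0.02,-0.01,1,0,0.35],[-0.02,-0.01,2,0,0.35],[-0.02,-0.01,2.9,0,0.35],[-0.02,-0.01,3.25,0,0.35],[-0.02,-0.01,3.25,0,0.35],[-0.02,-0.01,3.25,0,0.6],[-0.02,-0.01,3.25,0,1],[-0.02,-0.01,3.25,0,1],[-0.02,-0.01,3.25,0,1],[-0.02,-0.01,3.25,0,1]]
  ]
}}

```text
time: 26.92
tool_pos: [0.5647, -0.0111, 0.2377]
ee_rot: [3.142, 0.002, -3.094]
wrist_force: [-0.0, 1.1, 3.2]
width: 0.0276
finger_force: 30.0
```

>>> {"method": "apply_moves", "body": {
  "moves": [
    [[0,0,0,0,1],[0,0,0,0,1],[0,0,-0.2,0,1],[0,0,-0.5,0,1],[0,0,-1,0,1],[0,0,-2,0,1],[0,0,-2.4,0,1],[0,0,-2.4,0,1],[0,0,-2.4,0,1]]
  ]
}}

```text
time: 28.05
tool_pos: [0.5642, -0.0112, 0.3555]
ee_rot: [3.141, -0.002, -3.094]
wrist_force: [-0.3, 0.8, -0.9]
width: 0.0275
finger_force: 30.0
```

```bash
python3 - <<'E'
from h import *
o=obs(); print(o['time'],o['tool_pos'],o['ee_rot'],o['width'],o['wrist_force'],rel([.514,.268,.354]))
E
```

```text
28.05 [ 0.56417655 -0.01116106  0.35547071] [ 3.14117477e+00 -2.25244443e-03 -3.09385885e+00] 0.02746516213884987 [-0.33935042  0.76808856 -0.87759671] [0.73591266 5.62473229 0.03342246]
```

>>> {"method": "apply_moves", "body": {
  "moves": [
    [[0.1,0.8,0,0,1],[0.2,1.6,0,0,1],[0.3,2.4,0,0,1],[0.4,3.2,0,0,1],[0.5,4,0,0,1],[0.6,4.8,0,0,1],[0.74,5.4,0,0,1],[0.74,5.62,0,0,1],[0.74,5.62,0,0,1],[0.74,5.62,0,0,1]]
  ]
}}

```text
time: 29.3
tool_pos: [0.5145, 0.2668, 0.3563]
ee_rot: [-3.141, -0.001, -3.095]
wrist_force: [0.4, -0.9, -0.9]
width: 0.0269
finger_force: 30.0
```

```bash
python3 - <<'E'
from h import *
s=snap('top','top3')
o=obs(); print(o['time'],o['tool_pos'],o['ee_rot'],o['width'],o['wrist_force'],rel([.514,.268,.2385]))
E
```

```text
29.35 [0.51453075 0.26663542 0.35649726] [-3.14101658e+00 -3.59291305e-04 -3.09538073e+00] 0.027231516852521485 [ 1.53924545 -0.1243039  -2.3238381 ] [0.00849497 0.02911239 2.35993211]
```

>>> {"method": "apply_moves", "body": {
  "moves": [
    [[0,0,0.8,0,1],[0,0,1.6,0,1],[0,0,2.1,0,1],[0,0,2.2,0,1],[0,0,2.28,0,1],[0,0,2.32,0,1],[0,0,2.34,0,1],[0,0,2.34,0,1]]
  ]
}}

```text
time: 30.35
tool_pos: [0.5142, 0.2679, 0.2404]
ee_rot: [3.141, 0.001, -3.094]
wrist_force: [0.5, -0.8, -0.7]
width: 0.0269
finger_force: 30.0
```

```bash
python3 - <<'E'
from h import *
o=obs(); print(o['tool_pos'],o['wrist_force'])
E
```

```text
[0.51421936 0.26786646 0.24043765] [ 0.46078277 -0.78036368 -0.72737905]
```

>>> {"method": "apply_moves", "body": {
  "moves": [
    [[0,0,0.03,0,1],[0,0,0.05,0,1],[0,0,0.06,0,1],[0,0,0.07,0,1],[0,0,0.07,0,1]]
  ]
}}

```text
time: 30.98
tool_pos: [0.5141, 0.2678, 0.2377]
ee_rot: [3.141, 0.001, -3.094]
wrist_force: [-3.8, -1.2, 5.7]
width: 0.0274
finger_force: 30.0
```

Supported by the board. Release and rise.

>>> {"method": "apply_moves", "body": {
  "moves": [
    [[0,0,0.07,0,0.7],[0,0,0.07,0,0.4],[0,0,0.07,0,0.2],[0,0,0.07,0,0.2],[0,0,0.07,0,0.2],[0,0,-0.8,0,0.2],[0,0,-1.8,0,0.2],[0,0,-2.8,0,0.2],[0,0,-2.8,0,0.2],[0,0,-2.8,0,0.2]]
  ]
}}

```text
time: 32.22
tool_pos: [0.5139, 0.2677, 0.3756]
ee_rot: [-3.141, -0.001, -3.094]
wrist_force: [0.0, -0.9, -0.7]
width: 0.0753
finger_force: 0.0
```

```bash
python3 - <<'E'
from h import *
s=snap('wrist','w8')
o=obs(); print(o['time'],o['tool_pos'],o['wrist_force'],o['width'])
im=s['image'].astype(int)
hsv=cv2.cvtColor(s['image'],cv2.COLOR_RGB2HSV)
c=proj('w8',[[.5142,.2678,.024],[.5142,.2678,.064],[.514,.268,.012]]);print(c)
def bl(m,n,z):
    k,l,st,ce=cv2.connectedComponentsWithStats(m.astype(np.uint8))
    i=1+np.argmax(st[1:,4]); print(n,st[i],ce[i],w('w8',[ce[i]],z))
x,y=c[0].round().astype(int); print(s['image'][y-25:y+60:12,x-80:x+81:20].tolist().__len__(), hsv[y,x-70:x+71:20].tolist())
bl((hsv[:,:,1]<75)&(hsv[:,:,2]>90)&(hsv[:,:,0]<14)&(np.hypot(*np.ogrid[-y:480-y,-x:640-x][::-1])<85) if False else ((hsv[:,:,1]<75)&(hsv[:,:,2]>90)&(((np.arange(480)[:,None]-y)**2+(np.arange(640)[None]-x)**2)<85**2)),'lid',.024)
m=(hsv[:,:,1]>100)&(hsv[:,:,0]<20)&(hsv[:,:,2]>60)&(np.arange(480)[:,None]<330)
bl(m,'cork',.012)
E
```

```text
32.275 [0.51383916 0.26764036 0.3744977 ] [-1.11282631 -0.20337348 -0.42123966] 0.07536183253244445
[[318.74253989 224.27208086]
 [318.76433044 237.07709082]
 [318.96775153 220.76871735]]
8 [[14, 117, 107], [14, 36, 122], [13, 42, 73], [13, 34, 120], [16, 36, 122], [12, 36, 128], [12, 33, 130], [14, 119, 101]]
lid [  257   161   124   121 10637] [320.86283727 221.68825797] [[0.51177449 0.26954217 0.024     ]]
cork [  225   113   206   201 20244] [325.35096819 206.83521043] [[0.50084666 0.27309604 0.012     ]]
```

```bash
python3 - <<'E'
from h import *
print(ticket.close_job())
E
```

```text
the job is handed in; nothing more can be done
None
```

I freed the bar with alternating light taps, stood the mallet back on its pad, laid the lid knob-up on the cork board about 3 mm from its centre, and handed the job in at about 32 s; no verdict came back, and I viewed 11 pictures, one over the limit of 10.

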